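# Lids from the stack onto their jars

### The job

The wooden lids of the four white jars are piled up on the cork trivet. Close every jar with the lid of its own size: each lid plug down, sitting flat on the rim with its plug inside the mouth. Leave the red spice jar and the metal flour shaker standing where they are.

Things in the scene. Friction and masses are not known exactly. Their poses are not given: they have to be found in the camera images.
- large_lid: The largest of four loose round flat wooden lids: a disc 66 mm across and 14 mm thick above a plug 47 mm across and 12 mm deep (26 mm in all). At the start at the bottom of the stack, on a 12 mm thick round cork trivet. Origin at the centre of the plug's underside, z up; the disc spans z = 12 to 26 mm. Grasp it by the disc's edge, across its width. It is round, so yaw does not matter.
- medium_lid: The second largest of four loose round flat wooden lids: a disc 55 mm across and 14 mm thick above a plug 36 mm across and 12 mm deep (26 mm in all). At the start second from the bottom, on the large lid. Origin at the centre of the plug's underside, z up; the disc spans z = 12 to 26 mm. Grasp it by the disc's edge, across its width. It is round, so yaw does not matter.
- small_lid: The third largest of four loose round flat wooden lids: a disc 44 mm across and 14 mm thick above a plug 25 mm across and 12 mm deep (26 mm in all). At the start third from the bottom, on the medium lid. Origin at the centre of the plug's underside, z up; the disc spans z = 12 to 26 mm. Grasp it by the disc's edge, across its width. It is round, so yaw does not matter.
- tiny_lid: The smallest of four loose round flat wooden lids: a disc 33 mm across and 14 mm thick above a plug 14 mm across and 12 mm deep (26 mm in all). At the start at the top of the stack, on the small lid. Origin at the centre of the plug's underside, z up; the disc spans z = 12 to 26 mm. Grasp it by the disc's edge, across its width. It is round, so yaw does not matter.
- large_jar: The largest of four open white ceramic jars, standing firmly on the table (it does not move). 80 mm high to the rim, body 76 mm across, neck 62 mm outside and mouth 56 mm inside. The large lid belongs here: its plug goes into the mouth with 4.5 mm of play all round and its disc rests on the rim, the lid's origin then 68 mm above the jar's. Origin at the centre of the underside, z up.
- medium_jar: The second largest of four open white ceramic jars, standing firmly on the table (it does not move). 74 mm high to the rim, body 65 mm across, neck 51 mm outside and mouth 45 mm inside. The medium lid belongs here: its plug goes into the mouth with 4.5 mm of play all round and its disc rests on the rim, the lid's origin then 62 mm above the jar's. Origin at the centre of the underside, z up.
- small_jar: The third largest of four open white ceramic jars, standing firmly on the table (it does not move). 68 mm high to the rim, body 54 mm across, neck 40 mm outside and mouth 34 mm inside. The small lid belongs here: its plug goes into the mouth with 4.5 mm of play all round and its disc rests on the rim, the lid's origin then 56 mm above the jar's. Origin at the centre of the underside, z up.
- tiny_jar: The smallest of four open white ceramic jars, standing firmly on the table (it does not move). 62 mm high to the rim, body 43 mm across, neck 29 mm outside and mouth 23 mm inside. The tiny lid belongs here: its plug goes into the mouth with 4.5 mm of play all round and its disc rests on the rim, the lid's origin then 50 mm above the jar's. Origin at the centre of the underside, z up.
- spice_jar: A red spice jar with a pale screw cap, loose, not to be disturbed: 58 mm across, 94 mm high, origin at the centre of its underside.
- flour_shaker: A pale metal shaker with a holed top, loose, not to be disturbed: 68 mm across, 104 mm high, origin at the centre of its underside.
There are look-alikes about, which are no part of the job. Leave any orange or pink look-alike of the small_lid alone. What is shaped like the tiny_lid but black is not meant.

How it is judged:
At the end, for the whole second after the job is handed in: Each of the four lids lies on the jar of its own size, within 8 mm of the jar's axis, plug down and fully home (height within 3 mm), level within 0.08 rad, and at rest (horizontal distance between large_lid and large_jar below 0.008 m and z of large_lid in the frame of large_jar between 0.065 and 0.071 m and angle between each of large_lid, medium_lid, small_lid, tiny_lid's own z axis and vertical below 0.08 rad and linear speed of each of large_lid, medium_lid, small_lid, tiny_lid below 0.02 m/s and horizontal distance between medium_lid and medium_jar below 0.008 m and z of medium_lid in the frame of medium_jar between 0.059 and 0.065 m and horizontal distance between small_lid and small_jar below 0.008 m and z of small_lid in the frame of small_jar between 0.053 and 0.059 m and horizontal distance between tiny_lid and tiny_jar below 0.008 m and z of tiny_lid in the frame of tiny_jar between 0.047 and 0.053 m); the robot touches nothing.
It fails at once if the spice jar is pushed more than 30 mm or knocked over (distance of spice_jar from where it was at the start of the episode above 0.03 m or angle between spice_jar's own z axis and vertical above 0.35 rad).
It fails at once if the flour shaker is pushed more than 30 mm or knocked over (distance of flour_shaker from where it was at the start of the episode above 0.03 m or angle between flour_shaker's own z axis and vertical above 0.35 rad).
It also fails if it takes over 106 s, if anything falls off the work surface, if the arm or the gripper's body presses on something with over 40 N, if the wrist force passes 120 N, or if a joint passes its speed limit or range.

### The arm

A 6-joint arm with a two-finger parallel gripper is mounted at the origin on a cart in front of the work surface, level with it; the furniture and walls round the work are solid. World frame = base frame: x ahead of the robot, y to its left, z up, the work surface at z = 0. Lengths are in m, angles in rad, forces in N, time in s.
With the tool pointing down it reaches from about 0.35 to 0.8 m from the base axis. Payload 7.3 kg.
Tool frame: the origin (TCP) lies between the finger pads; the fingertips stand 25 mm ahead of it and the grasp point (between the pads) lies 6 mm ahead of it (r.tip_extent is the distance from the TCP to the fingertips, in m); z points along the fingers, y is the direction in which the jaws open and shut (so a half turn about z gives the same grasp; the last joint's range is limited). The gripper opens to 85 mm and grips with 20 to 120 N. Pads are 22 mm wide; open, the fingers measure 114 mm over their backs; the gripper's body (76 mm by 85 mm) begins 54 mm behind the grasp point. The pads swing forward as they close: fully open they stand 13 mm farther back than shut.
Start: joints at [1.151, 0.342, 1.524, -0, 1.275, -0.146], TCP at [0.142, 0.505, 0.256] pointing down, gripper open.
Joint ranges: [-2.53, 2.53], [-0.77, 2.02], [0.04, 2.7], [-1, 4.14], [0.28, 2.66], [-3.11, 3.11]. Speed limits (rad/s): [2.57, 2.57, 3.14, 3.14, 3.14, 3.14].

### API

Orientations are given as a unit quaternion [x, y, z, w].
In Python, from workcell import r, command_gripper, optics gives the robot as it stands. The module is installed in compiled form; this text tells all that it offers. Calls block until the motion is done:
- r.reach(position, orientation): joint-space move of the TCP to a pose.
- r.move_straight(position, orientation=None, speed=0.15, max_force=None): straight line of the TCP; orientation=None keeps the orientation; speed is the mean speed in m/s. With max_force (N) it stops when the force on the tool has changed by that much, and returns True; else False.
- r.movej(angles): joint-space move.
- command_gripper(opening, force=None): finger opening in m; force is the grip in N (None keeps the last); returns when the fingers have stopped.
- r.hold(seconds).
- r.solve_ik(position, orientation): joint angles nearest the present ones, or None.
- r.read_state(): the state.
- optics.get_image(name): name is "side" or "top"; returns (picture, depth): 480x640x3 uint8, red, green, blue; 480x640 float32, m along the optical axis (not along the pixel's ray), 0 where there is no reading.
- optics.camera_model(name): a dict with "K" (3x3 intrinsics, pixels), "k1" (the pictures are not rectified: a ray, as slopes to the right and down, at radius r is drawn at 1 + k1 r^2 times it, then the intrinsics apply), "R" (3x3) and "t" (3): a world point X has camera coordinates R X + t. Camera axes: x right, y down, z forward; pixel columns grow to the right and rows downward; lengths in m; the calibration is good to about 2 mm. A picture is of the moment at which its call begins. camera_model takes no time and is no camera call.
A pose or a line that the arm cannot do raises r.PlanningError and nothing moves.
- r.finish_job(): hands the job in, once; it reports no verdict.
The state is a dict: "time_s": time; "joint_positions": joint angles; "dq": joint speeds; "tau": joint torques, N m; "eef_pos": TCP position; "eef_rot": TCP orientation; "contact_force": force on the tool from outside, world axes, zero at the start; "torque": the same for the moment, N m; "grip_width": finger opening in m.
Only numpy, scipy, OpenCV 4.12 (cv2) and the standard library are available. Lean on these libraries where they do the work, as an engineer would, in place of code of your own. Each camera call takes 0.05 s, during which the arm holds its last target.

## Working session

There is one attempt and no reset: what is moved stays moved. The work goes in short steps, each a Python script; the robot and the scene stay as the last script left them, time stands still between calls to the robot, and variables do not carry over. Pictures are saved under pics/ and viewed, and the job is handed in when it is done.

```bash
mkdir -p pics
python3 - <<'E'
from workcell import r, command_gripper, optics
import cv2,numpy as np
for n in("side","top"):
    p,d=optics.get_image(n); cv2.imwrite(f"pics/{n}0.png",p[:,:,::-1]); np.save(f"pics/{n}0.npy",p);np.save(f"pics/{n}0d.npy",d)
    print(n,{k:np.round(v,4).tolist() for k,v in optics.camera_model(n).items()})
s=r.read_state();print(s["time_s"],s["eef_pos"],s["eef_rot"],r.tip_extent)
E
```

```text
side {'K': [[489.9935, 0.0, 327.3759], [0.0, 489.9935, 238.5961], [0.0, 0.0, 1.0]], 'k1': -0.0261, 'R': [[0.9472, -0.3206, 0.0008], [-0.2029, -0.6013, -0.7728], [0.2483, 0.7319, -0.6346]], 't': [-0.4983, 0.1844, 0.8354]}
top {'K': [[532.0192, 0.0, 318.2093], [0.0, 532.0192, 240.1674], [0.0, 0.0, 1.0]], 'k1': -0.0837, 'R': [[-0.0054, -0.9999, 0.0092], [-0.992, 0.0042, -0.1259], [0.1258, -0.0098, -0.992]], 't': [0.0078, 0.5624, 1.1403]}
0.1 [0.14181979 0.50516868 0.25571134] [ 1.36491605e-01  9.90641010e-01 -6.26639085e-04 -1.97079456e-04] 0.025
```

View pics/side0.png

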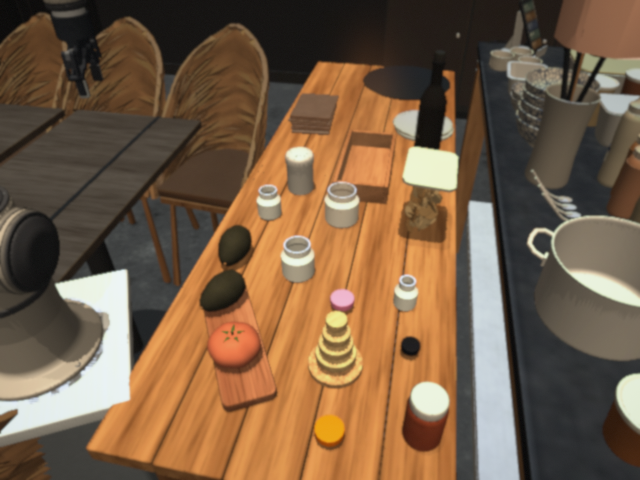

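View pics/top0.png

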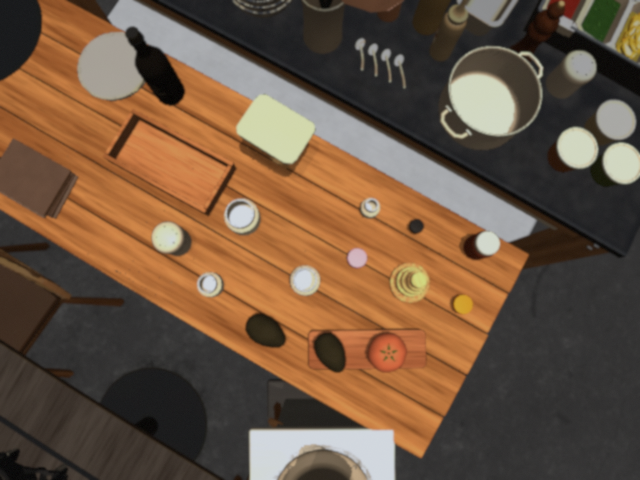

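Run:
```python
import cv2,numpy as np
t=cv2.imread("pics/top0.png");s=cv2.imread("pics/side0.png")
def c(im,x,y,w=32):return cv2.resize(im[y-w:y+w,x-w:x+w],(256,256),interpolation=cv2.INTER_CUBIC)
A=np.hstack([c(t,242,216),c(t,305,280),c(t,209,285)]);B=np.hstack([c(t,370,207),c(t,410,282),c(t,357,258)])
cv2.imwrite("pics/tc.png",np.vstack([A,B]))
A=np.hstack([c(s,342,205),c(s,298,258),c(s,268,203)]);B=np.hstack([c(s,405,293),c(s,336,345,48),c(s,410,345)])
cv2.imwrite("pics/sc.png",np.vstack([A,B]))
```

```text
(no output)
```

View pics/tc.png

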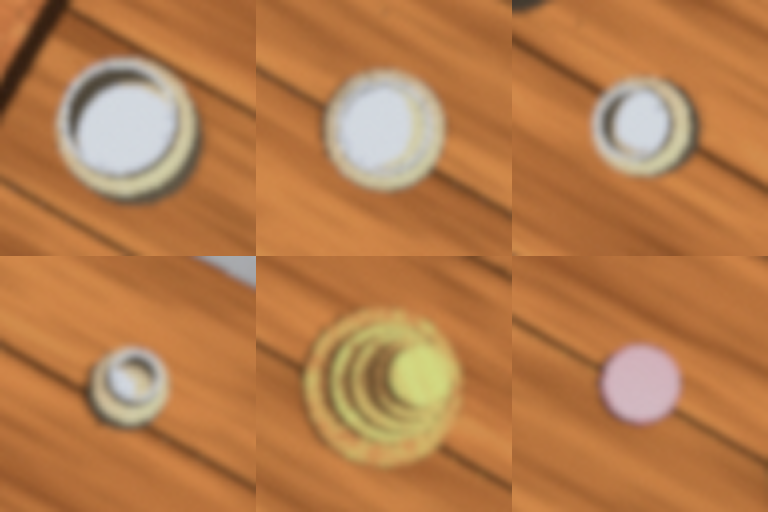

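View pics/sc.png

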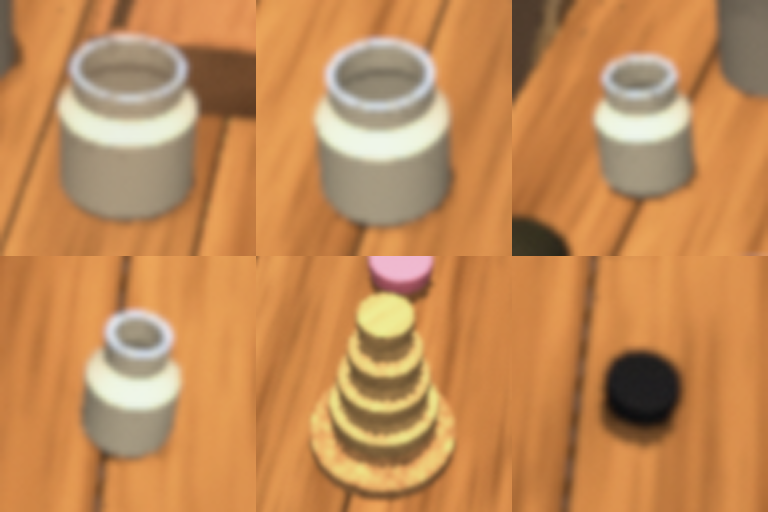

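```bash
cat > h.py <<'E'
import numpy as np,cv2
from workcell import r, command_gripper, optics
def cm(n): return optics.camera_model(n)
def slopes(n,uv):
    m=cm(n); return cv2.undistortPoints(np.asarray(uv,float).reshape(-1,1,2),np.asarray(m["K"]),np.array([m["k1"],0,0,0,0.]))[:,0]
def ray_plane(n,uv,z):
    m=cm(n);s=slopes(n,uv);R=np.asarray(m["R"]);C=-R.T@np.asarray(m["t"])
    d=np.c_[s,np.ones(len(s))]@R
    return C+d*((z-C[2])/d[:,2])[:,None]
def cloud(n,d):
    m=cm(n);v,u=np.mgrid[:480,:640];s=slopes(n,np.c_[u.ravel(),v.ravel()])
    P=np.c_[s,np.ones(len(s))]*d.ravel()[:,None]
    X=(P-np.asarray(m["t"]))@np.asarray(m["R"]);X[d.ravel()==0]=np.nan
    return X.reshape(480,640,3)
def fitc(P):
    from scipy.optimize import least_squares
    s=least_squares(lambda q:np.hypot(P[:,0]-q[0],P[:,1]-q[1])-q[2],[*P[:,:2].mean(0),.03],loss='soft_l1',f_scale=.002)
    return s.x,np.sqrt(np.mean(s.fun**2))
E
python3 - <<'E'
from h import *
D={n:cloud(n,np.load(f"pics/{n}0d.npy")) for n in("top","side")}
px={"large":dict(top=(242,216),side=(342,205)),"medium":dict(top=(305,280),side=(298,258)),"small":dict(top=(209,285),side=(268,203)),"tiny":dict(top=(370,207),side=(405,293)),"stack":dict(top=(410,282),side=(336,345)),"shaker":dict(top=(170,238),side=(300,170)),"spice":dict(top=(482,244),side=(426,415))}
for k,v in px.items():
  for n,(x,y) in v.items():
    w=40
    X=D[n][y-w:y+w,x-w:x+w].reshape(-1,3);X=X[np.isfinite(X[:,0])]
    c=D[n][y,x]; 
    X=X[(np.hypot(*(X[:,:2]-c[:2]).T)<.06)&(X[:,2]>.03)]
    zt=np.percentile(X[:,2],98)
    Q=X[X[:,2]>zt-.006]
    rect=cv2.minEnclosingCircle(Q[:,:2].astype(np.float32)*1000)
    f,e=fitc(Q)
    print(k,n,"ztop",zt.round(4),len(Q),"fit",(f*1000).round(1),round(e*1000,1),"enc",np.round(rect[0],1),round(rect[1],1))
X=D["top"][425:440,410:420].reshape(-1,3);print(np.nanmedian(D["top"][300:320,340:380].reshape(-1,3),0),np.nanmedian(D["side"][300:330,280:300].reshape(-1,3),0))
E
```

```text
large top ztop 0.0835 114 fit [615.4 173.8  29.4] 1.0 enc [615.6 173.6] 31.1
large side ztop 0.0806 150 fit [617.5 172.8  29.3] 1.3 enc [617.7 172.1] 32.0
medium top ztop 0.0774 98 fit [473.4  34.4  23.9] 0.9 enc [473.5  34.6] 25.3
medium side ztop 0.0745 173 fit [475.9  33.6  24. ] 1.3 enc [475.1  35.5] 28.1
small top ztop 0.0713 77 fit [466.3 244.4  17.8] 1.1 enc [466.1 244.9] 20.1
small side ztop 0.0686 99 fit [468.1 242.5  18.4] 1.6 enc [468.3 243. ] 21.2
tiny top ztop 0.0664 51 fit [ 636.1 -111.7   12.9] 1.0 enc [ 636.  -112.1] 14.3
tiny side ztop 0.0632 105 fit [ 638.7 -112.4   13.1] 1.2 enc [ 638.5 -111.9] 15.0
stack top ztop 0.1199 182 fit [ 469.6 -198.2   11.2] 3.9 enc [ 469.2 -199. ] 16.5
stack side ztop 0.1169 314 fit [ 471.7 -201.8   11.9] 3.9 enc [ 472.5 -200.4] 17.1
shaker top ztop 0.1074 404 fit [564.2 325.3  17.9] 7.0 enc [562.3 323.2] 31.3
shaker side ztop 0.104 256 fit [563.9 321.4  20.3] 7.1 enc [564.4 321.9] 30.8
spice top ztop 0.099 412 fit [ 547.6 -353.    18.2] 6.3 enc [ 547.1 -353.3] 26.7
spice side ztop 0.0963 1029 fit [ 549.2 -355.7   18.2] 6.1 enc [ 549.6 -354.2] 26.4
[ 0.4087265  -0.08804379  0.00067957] [ 4.30243308e-01 -6.79596717e-02 -3.93776019e-04]
```

```bash
cat >> h.py <<'E'
LID=dict(large=(.066,12,80),medium=(.055,38,74),small=(.044,64,68),tiny=(.033,90,62)) # dia, stack origin z, rim
JAR=dict(large=(.6165,.1733),medium=(.4747,.0340),small=(.4672,.2435),tiny=(.6374,-.1120))
def Q(deg):
    a=np.radians((deg+90)/2); return [np.cos(a),np.sin(a),0,0]
def tz(k,o): # TCP z for lid origin z o (m)
    return o+.028-.0065*(LID[k][0]/.085)**2
def topdisc(c,ztop,dia,tag,save=True):
    "disc-top centre near c from both depth views"
    out=[]
    for n,b in(("top",.003),("side",.0007)):
        p,d=optics.get_image(n)
        if save: cv2.imwrite(f"pics/{tag}_{n}.png",p[:,:,::-1])
        X=cloud(n,d).reshape(-1,3)
        X=X[np.isfinite(X[:,0])&(np.hypot(X[:,0]-c[0],X[:,1]-c[1])<dia/2+.02)&(abs(X[:,2]-ztop-b)<.006)]
        if len(X)<30: print(n,"few",len(X));continue
        e=cv2.minEnclosingCircle(X[:,:2].astype(np.float32)*1000)
        A=np.c_[X[:,:2]-X[:,:2].mean(0),np.ones(len(X))];s=np.linalg.lstsq(A,X[:,2],rcond=None)[0]
        m=(X[:,:2].max(0)+X[:,:2].min(0))/2
        print(n,len(X),"enc",np.round(e[0],1),"r",round(e[1],1),"box",(m*1000).round(1),"z",(np.median(X[:,2])*1000).round(1),"slope",s[:2].round(3))
        out.append(np.array(e[0])/1000)
    return np.mean(out,0) if out else None
def say(t): 
    s=r.read_state();print(t,"t",round(s["time_s"],2),"p",np.round(s["eef_pos"],4),"w",round(s["grip_width"],4),"F",np.round(s["contact_force"],1))
def pick(k,c,deg=90,hover=.22):
    d,o,_=LID[k];z=tz(k,o/1000)
    command_gripper(min(.085,d+.022)); r.reach([*c,hover],Q(deg)); say("hover")
    print("hit",r.move_straight([*c,z],speed=.12,max_force=8)); say("down")
    command_gripper(d-.012,25); say("closed")
    r.move_straight([*c,z+.04],speed=.08); r.move_straight([*c,.22],speed=.2); say("up")
def place(k,deg=90):
    d,_,rim=LID[k];c=JAR[k];z=tz(k,(rim-12)/1000)
    r.reach([*c,.22],Q(deg)); r.move_straight([*c,z+.02],speed=.2); say("above")
    print("hit",r.move_straight([*c,z+.0005],speed=.04,max_force=6)); say("seated")
E
python3 - <<'E'
from h import *
for k,v in list(JAR.items())+[("st",(.4705,-.1997))]:
  for z in(.05,.22):print(k,z,r.solve_ik([*v,z],Q(90)) is not None)
pick("tiny",(.4705,-.1997))
for n in("top","side"):
    p,d=optics.get_image(n); cv2.imwrite(f"pics/p1_{n}.png",p[:,:,::-1])
E
```

```text
large 0.05 True
large 0.22 True
medium 0.05 True
medium 0.22 True
small 0.05 True
small 0.22 True
tiny 0.05 True
tiny 0.22 True
st 0.05 True
st 0.22 True
hover t 3.26 p [ 0.4707 -0.1991  0.22  ] w 0.0551 F [-0.5 -0.4 -0. ]
hit False
down t 4.27 p [ 0.4709 -0.1999  0.1177] w 0.0546 F [ 0.3  0.6 -0. ]
closed t 4.58 p [ 0.4709 -0.1998  0.1178] w 0.0321 F [-0.3  0.9  4.4]
up t 5.7 p [ 0.4703 -0.1996  0.2195] w 0.0322 F [-0.5  0.3 -0.6]
```

View pics/p1_side.png

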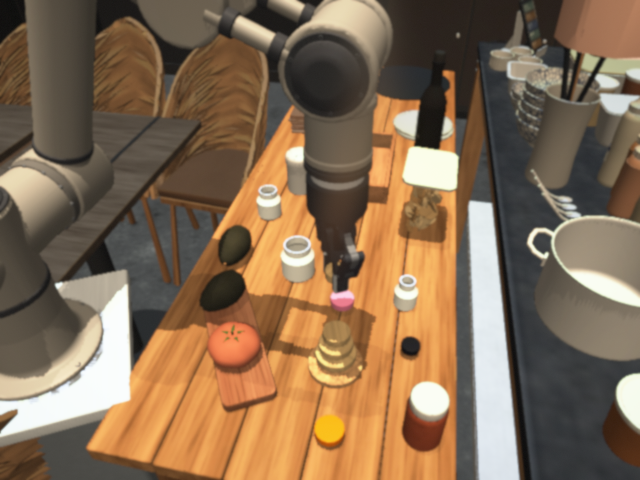

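The tiny lid is in the gripper (around (330,272)) and the remaining three-lid stack stands intact at (336,355). Placing it on the tiny jar at (405,293).

Run:
```python
from h import *
place("tiny")
p,d=optics.get_image("side"); cv2.imwrite("pics/p2.png",cv2.resize(p[200:360,320:500,::-1],None,fx=4,fy=4)[:600,:720])
p,d=optics.get_image("top"); cv2.imwrite("pics/p2_top.png",p[:,:,::-1])
```

```text
above t 7.34 p [ 0.6379 -0.1129  0.0986] w 0.0319 F [-0.4 -0.3  0.7]
hit True
seated t 7.84 p [ 0.6375 -0.1112  0.0779] w 0.0318 F [-0.4  0.4  4. ]
```

View pics/p2.png

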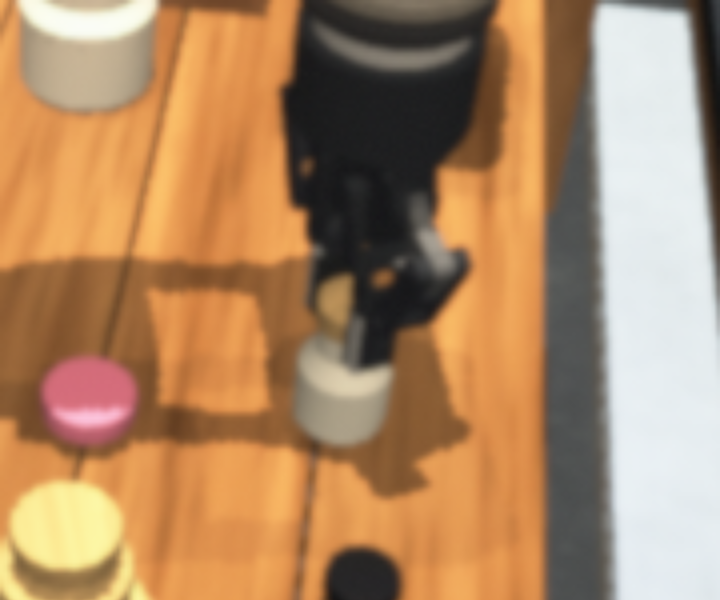

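```bash
sed -i 's/return o+.028/return o+.0292/' h.py
cat >> h.py <<'E'
def release(k):
    d,_,_=LID[k];p=r.read_state()["eef_pos"]
    command_gripper(min(.085,d+.016)); r.move_straight([p[0],p[1],p[2]+.03],speed=.08); r.move_straight([p[0],p[1],.22],speed=.25);say("released")
E
python3 - <<'E'
from h import *
release("tiny")
r.reach([.5,.05,.25],Q(90))
print("tiny on jar");topdisc(JAR["tiny"],.076,.033,"q1")
print("small on stack");print(topdisc((.4705,-.1997),.090,.044,"q2"))
E
```

```text
released t 9.38 p [ 0.6372 -0.1111  0.2196] w 0.0492 F [ 0.2  0.1 -1.3]
tiny on jar
top 162 enc [ 635.9 -112.5] r 16.3 box [ 635.4 -113.1] z 76.6 slope [0.011 0.033]
side 218 enc [ 638.4 -112.1] r 17.8 box [ 638.2 -112.1] z 75.7 slope [0.041 0.034]
small on stack
top 322 enc [ 470.1 -199.9] r 21.9 box [ 469.5 -199.2] z 90.7 slope [-0.005  0.008]
side 540 enc [ 471.  -201.4] r 22.7 box [ 471.7 -201.6] z 89.6 slope [0.011 0.031]
[ 0.47053864 -0.2006639 ]
```

View pics/q2_side.png

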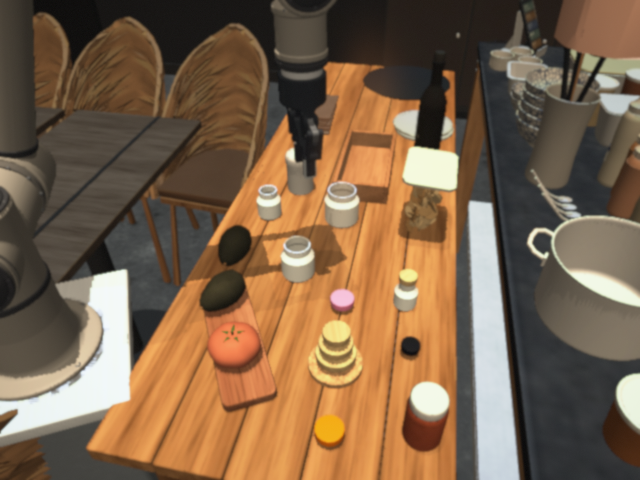

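The tiny lid is closed on its jar at (407,282): top at z = 76 mm, centred within about 1 mm. The small lid is now the top of the stack at (336,330). It is the pale wooden one; the pink one at (342,300) and the orange one at (329,430) are the look-alikes and stay where they are.

Run:
```python
from h import *
pick("small",(.4706,-.2006))
place("small")
p,d=optics.get_image("side"); cv2.imwrite("pics/s1.png",cv2.resize(p[140:280,200:370,::-1],None,fx=4,fy=4))
```

```text
hover t 11.75 p [ 0.4709 -0.1998  0.2202] w 0.0659 F [-0.5  0.4  0.1]
hit False
down t 12.97 p [ 0.471  -0.2007  0.0921] w 0.0665 F [-0.3  0.  -1.2]
closed t 13.29 p [ 0.471  -0.2007  0.0922] w 0.0429 F [0.4 1.9 5.5]
up t 14.53 p [ 0.47   -0.2003  0.2188] w 0.0434 F [ 0.1  0.2 -0.3]
above t 16.9 p [0.468  0.2433 0.1042] w 0.043 F [-0.4  0.7  0.1]
hit True
seated t 17.41 p [0.4674 0.2442 0.0842] w 0.0429 F [-0.7  0.5  4.3]
```

View pics/s1.png

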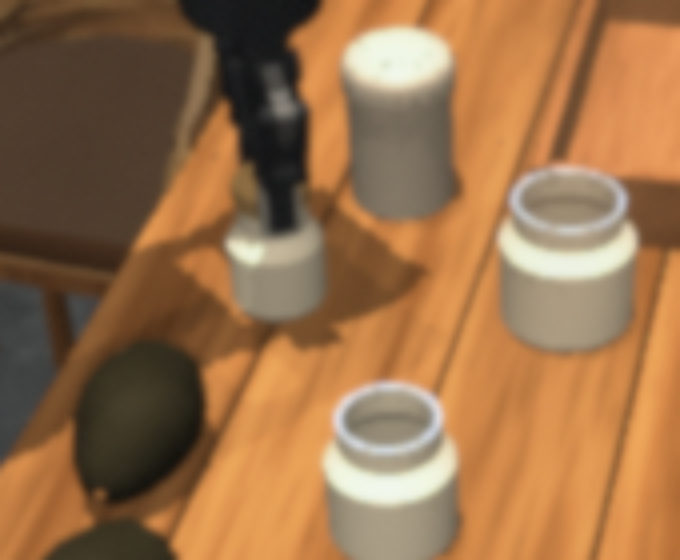

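Seated on the small jar at its expected height (within 0.7 mm). The shaker is untouched. Releasing.

Run:
```python
from h import *
release("small")
r.reach([.5,.05,.25],Q(90))
print("small on jar");topdisc(JAR["small"],.082,.044,"q3")
print("medium on stack");print(topdisc((.4705,-.1997),.064,.055,"q4"))
```

```text
released t 18.87 p [0.467  0.244  0.2195] w 0.06 F [ 0.7 -0.1  0.2]
small on jar
top 307 enc [467.  243.3] r 22.1 box [466.7 242.7] z 82.7 slope [-0.03  -0.001]
side 197 enc [468.5 242. ] r 22.6 box [468.1 241.9] z 81.4 slope [-0.006  0.047]
medium on stack
top 473 enc [ 468.5 -198.4] r 27.5 box [ 469.7 -198.4] z 64.9 slope [-0.009  0.001]
side 810 enc [ 471.5 -200.4] r 28.2 box [ 471.5 -201.2] z 63.7 slope [0.005 0.017]
[ 0.47001643 -0.19941669]
```

View pics/q4_side.png

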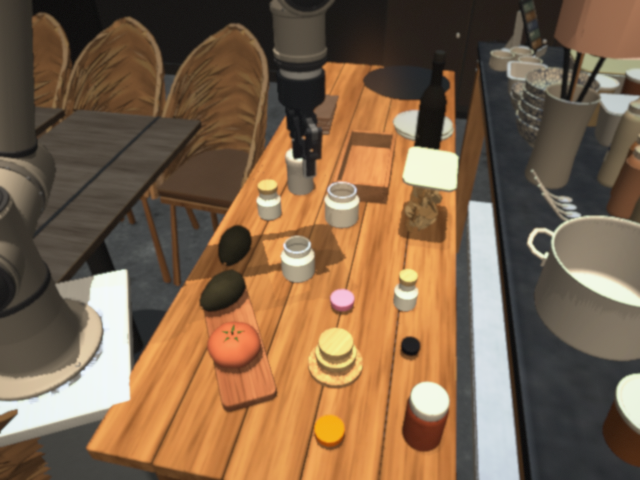

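The small lid sits on its jar at (268,190), top at z = 82 mm. The medium lid is now on top of the stack at (336,345). It goes on next.

Run:
```python
from h import *
pick("medium",(.4703,-.1998))
w=r.read_state()["grip_width"]
if w>.048:
    place("medium"); s=r.read_state()["eef_pos"][2]-tz("medium",.062); print("dz",s)
    if abs(s)<.0025:
        release("medium"); r.reach([.45,.2,.28],Q(90))
        print("medium on jar");topdisc(JAR["medium"],.088,.055,"q5")
        print("large on stack");print(topdisc((.4705,-.1997),.038,.066,"q6"))
```

```text
hover t 21.19 p [ 0.4705 -0.1991  0.2202] w 0.077 F [0.1 0.4 0.2]
hit False
down t 22.64 p [ 0.4707 -0.2     0.0651] w 0.0773 F [ 0.8 -0.4 -0.3]
closed t 22.98 p [ 0.4706 -0.2     0.0652] w 0.0539 F [-0.8  1.1  6.4]
up t 24.35 p [ 0.4697 -0.1994  0.2187] w 0.0542 F [ 0.3  0.5 -0.5]
above t 25.99 p [0.4754 0.0332 0.109 ] w 0.054 F [-0.1  0.1 -1.3]
hit True
seated t 26.42 p [0.4747 0.0344 0.0923] w 0.0538 F [ 1.4  2.9 -2.6]
dz 0.0038026582630810574
```

```bash
ls pics
```

```text
p1_side.png
p1_top.png
p2.png
p2_top.png
q1_side.png
q1_top.png
q2_side.png
q2_top.png
q3_side.png
q3_top.png
q4_side.png
q4_top.png
s1.png
sc.png
side0.npy
side0.png
side0d.npy
tc.png
top0.npy
top0.png
top0d.npy
```

Run:
```python
from h import *
say("")
p,d=optics.get_image("side"); cv2.imwrite("pics/m1.png",cv2.resize(p[190:330,210:380,::-1],None,fx=4,fy=4))
say("")
```

```text
t 26.42 p [0.4747 0.0344 0.0923] w 0.0538 F [ 1.4  2.9 -2.6]
 t 26.47 p [0.4747 0.0344 0.0924] w 0.0542 F [ 0.4  3.8 -2.6]
```

View pics/m1.png

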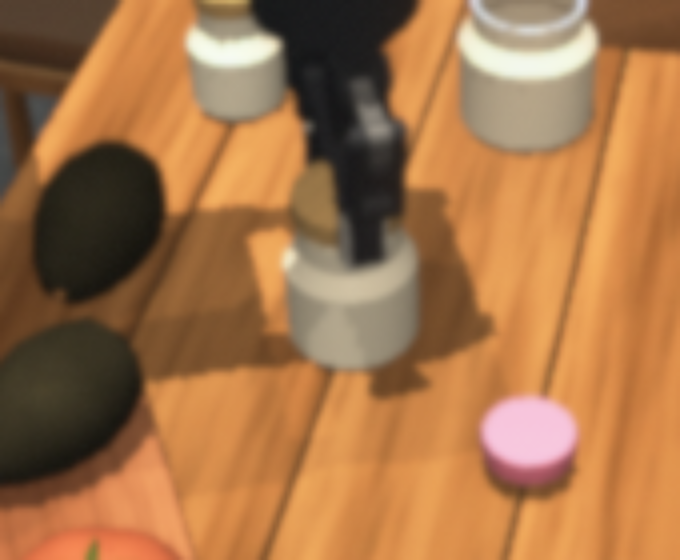

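Run:
```python
from h import *
z=tz("medium",.062)
r.move_straight([.4747,.0352,.0925],speed=.03);say("shift")
print(r.move_straight([.4747,.0352,z+.0005],speed=.02,max_force=6));say("d")
r.hold(.2);say("d2")
```

```text
shift t 26.72 p [0.4746 0.0351 0.0925] w 0.0542 F [0.3 0.4 0.6]
True
d t 26.98 p [0.475  0.0351 0.0892] w 0.0539 F [-0.3 -0.2  4.1]
d2 t 27.18 p [0.475  0.0351 0.0892] w 0.0537 F [-0.2  0.7  4.8]
```

The sideways force went away after the 1 mm shift, and the lid seated at z = 89.2 against 88.5 nominal. Releasing.

Run:
```python
from h import *
release("medium"); r.reach([.45,.2,.28],Q(90))
print("medium on jar");topdisc(JAR["medium"],.088,.055,"q5")
print("large on stack");print(topdisc((.4705,-.1997),.038,.066,"q6"))
```

```text
released t 28.57 p [0.4747 0.0352 0.2197] w 0.0712 F [-0.7 -0.1  0.9]
medium on jar
top 505 enc [473.4  33.8] r 27.2 box [473.1  34.8] z 88.7 slope [-0.004  0.002]
side 459 enc [476.3  33.2] r 28.4 box [475.6  33.6] z 87.7 slope [0.013 0.019]
large on stack
top 635 enc [ 469.4 -197.3] r 32.9 box [ 471.  -198.1] z 38.9 slope [-0.005 -0.006]
side 1119 enc [ 471.4 -199.2] r 33.8 box [ 472.2 -199.3] z 37.7 slope [0.006 0.013]
[ 0.47041043 -0.19826602]
```

View pics/q6_side.png

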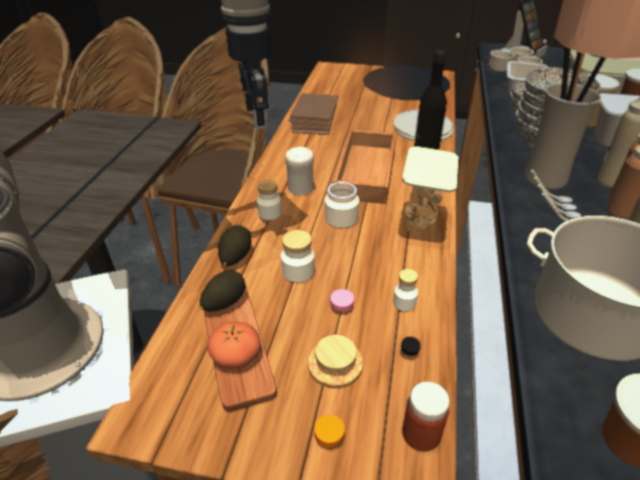

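The medium lid is home on its jar at (297,243): level, top at z = 88 mm. The large lid is alone on the trivet at (336,353).

Run:
```python
from h import *
pick("large",(.4708,-.1986))
w=r.read_state()["grip_width"]
if w>.06:
    JAR["large"]=(.6165,.1738)
    place("large"); s=r.read_state()["eef_pos"][2]-tz("large",.068); print("dz",s)
    p,d=optics.get_image("side"); cv2.imwrite("pics/l1.png",cv2.resize(p[130:270,260:430,::-1],None,fx=4,fy=4))
```

```text
hover t 31.31 p [ 0.4712 -0.1978  0.2202] w 0.0853 F [ 0.9  1.4 -0.1]
hit False
down t 32.98 p [ 0.4711 -0.1988  0.0378] w 0.0848 F [ 0.7 -1.3 -0.4]
closed t 33.3 p [ 0.4711 -0.1987  0.038 ] w 0.0649 F [-0.7  0.6  5.5]
up t 34.82 p [ 0.4702 -0.1982  0.2187] w 0.065 F [-0.2  0.5 -0.7]
above t 36.98 p [0.6174 0.1733 0.1144] w 0.0653 F [-0.3 -0.4  0.6]
hit True
seated t 37.48 p [0.6163 0.174  0.094 ] w 0.0651 F [-1.1 -1.1  5.1]
dz 0.0007121072008978574
```

View pics/l1.png

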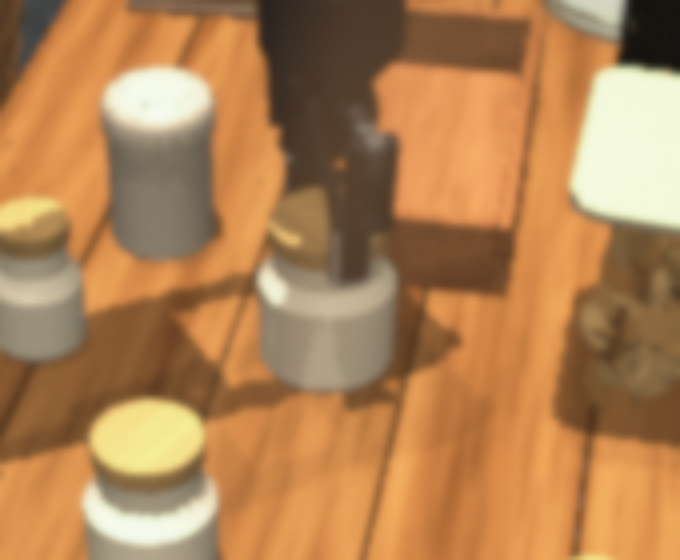

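Run:
```python
from h import *
release("large"); r.reach([.4,-.2,.28],Q(90))
for k,v in JAR.items():
    print(k);topdisc(v,(LID[k][2]+14)/1000,LID[k][0],"f_"+k)
print("shaker");topdisc((.564,.322),.104,.06,"g",False)
print("spice");topdisc((.5485,-.354),.0955,.05,"g",False)
say("")
```

```text
released t 38.92 p [0.6161 0.174  0.22  ] w 0.0815 F [ 0.1 -0.9 -0.8]
large
top 708 enc [615.2 173. ] r 33.1 box [614.8 173.1] z 94.5 slope [0.006 0.005]
side 444 enc [618.2 172.9] r 35.3 box [617.1 173.4] z 93.6 slope [0.004 0.015]
medium
top 504 enc [473.4  34.1] r 27.1 box [473.1  34.8] z 88.7 slope [-0.     0.001]
side few 18
small
top 309 enc [467.1 243.3] r 22.3 box [465.7 242.8] z 82.9 slope [0.007 0.002]
side few 0
tiny
top 172 enc [ 636.2 -112.8] r 16.3 box [ 635.9 -113.1] z 76.5 slope [-0.011 -0.022]
side 215 enc [ 638.7 -112.6] r 17.6 box [ 637.8 -113.1] z 75.5 slope [0.009 0.035]
shaker
top 434 enc [562.8 324.5] r 30.3 box [563.2 324.8] z 103.3 slope [ 0.    -0.005]
side few 0
spice
top 437 enc [ 547.3 -352.9] r 26.8 box [ 547.4 -353.2] z 95.4 slope [-0.006  0.003]
side 1028 enc [ 550.2 -354.9] r 26.0 box [ 550.5 -354.4] z 94.4 slope [ 0.012 -0.008]
 t 41.12 p [ 0.4  -0.2   0.28] w 0.082 F [ 0.4 -0.1 -0.8]
```

View pics/f_tiny_side.png

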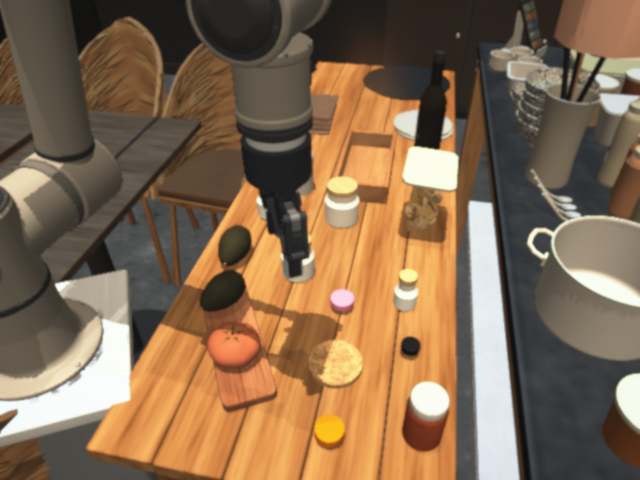

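View pics/f_tiny_top.png

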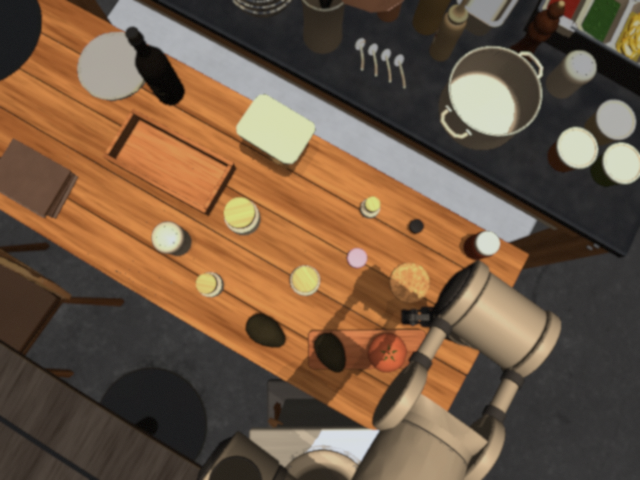

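All four jars are closed in the top view: (241,215), (305,280), (209,284) and (371,207). The trivet at (410,282) is empty, and the shaker and spice jar haven't moved. Handing in.

Run:
```python
from workcell import r
print(r.finish_job())
```

```text
the job is handed in; nothing more can be done
None
```

All four lids are on their own jars, and I handed the job in at about 41 s of the 106 s allowed. `finish_job` gives no verdict, so this rests on my own checks. I took the lids off the stack one at a time, tiny, small, medium then large, and lowered each until contact before letting go.

**Final position:** In the last top-view depth check, every lid was within about 2 mm of its jar's axis. The lid tops were at the expected 94, 88, 82 and 76 mm, within 1 mm.

**Level:** In that check the top-view slopes were 0.025 rad or less and the side-view ones 0.04 or less. Earlier fits on the tiny and small lids read up to about 0.05. All are under the 0.08 limit.

**Left alone:** The spice jar and flour shaker were within about 1.5 mm of where they started, which is within measurement error. I didn't touch the look-alike lids.

**What went wrong or disagreed:**
- **Medium lid:** it first stopped 3.8 mm too high with a sideways force. I shifted it 1 mm and it then seated normally.
- **Blocked side view:** in the final look the arm hid the medium and small lids and the shaker from the side camera. Those three were checked from above only. The side view had shown both lids home just after I placed them.
- **Camera offset:** the two cameras differ by about 2 to 3 mm in x and 1 mm in height, roughly their calibration error, so I averaged them for the jar and lid positions.

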